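Make up a weighing kit and a gas sampling kit

TASK

Make up two kits from the stock on the bench. Weighing kit, in the two-compartment tray that holds the tweezers: set the round crucible stand flat in the wide compartment, pad up, and stand the crucible upright, centred on top of it. Gas sampling kit, in the empty three-compartment tray: stand the square bottle in the largest compartment, the brass hose union in the middle-sized one with its hexagon down, and the white-capped vial in the smallest one, all upright on the tray floor.

Things in the scene. Friction and masses are not known exactly. Their poses are not given: they have to be found in the camera images.
- weighing_tray: Fixed grey plastic tray, 110 (x) by 150 (y) mm, origin under its centre, z up. Floor 2 mm thick; outer walls 2 mm thick, 12 mm high. A divider 2 mm thick, top 8 mm above the bench, runs along y at x +22 mm. Wide compartment: x -53 to +21, y -73 to +73 mm (centre -16, 0). The narrow one at +x holds fixed tweezers. A tall black enclosure stands at x over 0.6, y 0 to 0.45 m.
- sampling_tray: Fixed empty grey plastic tray, 116 (x) by 150 (y) mm, origin under its centre, z up. Floor 2 mm thick; outer walls 2 mm thick, 12 mm high; dividers 2 mm thick, tops 8 mm above the bench. Compartments (mm): largest x -56 to +8, y -73 to +73 (centre -24, 0); middle-sized x +10 to +56, y -13 to +73 (centre 33, 30); smallest x +10 to +56, y -73 to -15 (centre 33, -44).
- crucible_stand: Loose crucible stand: a solid white ceramic disc lying flat, 44 mm in diameter, 18 mm high, with a thin 30 mm cork pad in the middle of its flat top, about 60 g. Origin at the centre of its underside, z up. Grasp across the outside.
- crucible: Loose cream porcelain crucible, an open cone 22 mm wide at the foot and 38 mm at the rim, 30 mm high, about 30 g. Origin at the centre of its foot, z up. Grasp across the outside near the rim.
- trap_bottle: Loose white polythene bottle with a square body 44 x 44 mm, 56 mm high, sloping shoulders and a round 34 mm cap; 84 mm high in all, about 50 g. Origin at the centre of its underside, x and y square to the body's sides, z up. Grasp across two sides of the body.
- brass_union: Loose brass hose union, standing: a hexagon 21 x 18 mm, 12 mm high, with a 15 mm round neck above it, 28 mm high in all, about 50 g. Origin at the centre of its underside, z up. Grasp by the neck.
- vial: Loose white sample vial with a white cap, standing, 15 mm in diameter, 49 mm high, about 12 g. Origin at the centre of its underside, z up. Grasp the body or the cap.
There are look-alikes about, which are no part of the job. Several things have the shape of the crucible; the one meant has the colours described above.

How it is judged:
By the outcome, as a careful person would: the job done as asked, in the order asked, and still so for the second after the job is handed in, with the robot touching nothing.
It also fails if it takes over 128 s, if anything falls off the work surface, if the arm or the gripper's body presses on something with over 40 N, if the wrist force passes 120 N, or if a joint passes its speed limit or range.

ROBOT

A 6-joint arm with a two-finger parallel gripper is mounted at the origin on a cart in front of the work surface, level with it; the furniture and walls round the work are solid. World frame = base frame: x ahead of the robot, y to its left, z up, the work surface at z = 0. Lengths are in m, angles in rad, forces in N, time in s.
With the tool pointing down it reaches from about 0.375 to 0.9 m from the base axis. Payload 3.1 kg.
Tool frame: the origin (TCP) lies midway between the tips of the shut fingers; the grasp point (between the pads) lies 19 mm behind it; z points along the fingers, y is the line along which they close (so a half turn about z gives the same grasp; the last joint's range is limited). The gripper opens to 85 mm and grips with 20 to 120 N. Pads are 22 mm wide; open, the fingers measure 114 mm over their backs; the gripper's body (76 mm by 85 mm) begins 54 mm behind the grasp point. The pads swing forward as they close: fully open they stand 13 mm farther back than shut.
Start: joints at [0.977, 0.527, 1.433, -0, 1.181, -0.178], TCP at [0.252, 0.572, 0.231] pointing down, gripper open.
Joint ranges: [-3.08, 3.08], [-0.75, 2.2], [0.22, 2.44], [-1.43, 4.57], [0, 2.65], [-2.85, 2.85]. Speed limits (rad/s): [2.79, 2.79, 3.14, 3.14, 3.14, 3.14].

INTERFACE

Orientations are given as a unit quaternion [x, y, z, w].
In Python, from station import manip gives the robot as it stands.
- The arm moves only by the tool step_arm, never from a script. Its argument "targets" is text: rows parted by semicolons, each of 4 numbers parted by spaces: the shift along the tool's x, y, z in mm, then the turn about the tool's z in degrees. A call has 1 to 12 rows; each row is the pose to reach, as a shift and turn from the pose commanded when the call began, along the tool's axes at that moment; what a row does not reach only later rows make up. A row lasts 1/10 s, in which the tool goes at most 50 mm and 8.59 degrees, less where a joint would pass 70% of its speed; a pose out of reach is approached as far as the arm can. A call with a gripper value outside its range is refused whole. "gripper" is the closure, from 0 (fully open) to 1 (shut), set as the call begins (left out, the last holds). The fingers move at their own pace and stop on an object; "squeeze" is the grip in N (left out, the last holds). Time passes only in rows, so rows that repeat a pose let the fingers close. It gives the time, the measured TCP pose, the force, the opening and the grip force at its end, in the units of the state.
- manip.sense(): the state, without advancing time (a new reading comes with each control period).
- manip.snapshot(name): name is "scene" or "top"; returns the picture (400x640x3 uint8, red, green, blue); there is no depth.
- manip.get_calibration(name): a dict with "fov_y" (degrees; the focal length in pixels is half the picture's height over the tangent of half this angle, whatever the lens; pixels are square), "cx", "cy" (the principal point, pixels), "k1" (the pictures are not rectified: a ray, as slopes to the right and down, at radius r is drawn at 1 + k1 r^2 times it, then the intrinsics apply), "extrinsics" (4x4, takes a point from camera to world coordinates). Camera axes: x right, y down, z forward; pixel columns grow to the right and rows downward; lengths in m; the calibration is good to about 2 mm. A picture is of the moment at which its call begins. get_calibration takes no time and is no camera call.
- manip.sign_off(): hands the job in; it is judged then, once.
Trained networks look in the newest picture that a camera, given by its name, has taken for a name from the list of things; names that differ only in an ending like _2 or _b are one class to them, and where a whole thing is asked for, a point or a joint stands for the part that bears it (a point fixed in the world has none). Each returns a list of dicts, best first, with "p" (0 to 1); they miss things now and then, are a little off and sometimes report something else, mostly with a low value. They report only what shows in the picture. A call takes as long as a camera call. They do not tell look-alikes from the thing itself.
- manip.recognise(camera, query): "position" ([column, row] in pixels, amid what is visible of it).
- manip.masks_of(camera, query): "pixels" (400x640 bool, what is visible of it) and "position" ([column, row] in pixels, amid what is visible of it).
- manip.mark_of(camera, query): "position" ([column, row] in pixels: a listed point, or the origin of a listed thing).
The state is a dict: "t": time; "q": joint angles; "qd": joint speeds; "tau": joint torques, N m; "tcp_pos": TCP position; "tool_rot": TCP orientation; "force": force on the tool from outside, world axes, zero at the start; "ft_torque": the same for the moment, N m; "finger_gap": opening from 0.0 (shut) to 1.0 (fully open); "gripper_force": force on a finger pad.
Only numpy, scipy, OpenCV 4.12 (cv2) and the standard library are available. Lean on these libraries where they do the work, as an engineer would, in place of code of your own. Each camera call takes 0.05 s, during which the arm holds its last target. There are 200 camera calls.

## Working session

There is one attempt and no reset: what is moved stays moved. The work goes in short steps, Python scripts to look and compute and a tool call to move; the robot and the scene stay as the last step left them, time stands still between calls to the robot, and variables do not carry over. Pictures are saved under pics/ and viewed, at most 14 in all, crops included, and the job is handed in when it is done.

Besides the shell and the picture viewer there is one more tool, called after "Request:" in YAML: its name, and indented under it one key for each argument. step_arm: Moves the arm, as the interface text tells. Its arguments: {"type":"object","properties":{"targets":{"type":"string"},"gripper":{"type":"number"},"squeeze":{"type":"number"}},"required":["targets"]}

```bash
ls; mkdir -p pics; cat > h.py <<'E'
import numpy as np, cv2
from station import manip
def save(cam,name):
    im=manip.snapshot(cam); cv2.imwrite('pics/'+name,im[:,:,::-1]); return im
def cal(c):
    k=manip.get_calibration(c); f=200/np.tan(np.radians(k['fov_y'])/2); return k,f,np.array(k['extrinsics'])
def world(c,px,z):
    k,f,E=cal(c); d=np.array([(px[0]-k['cx'])/f,(px[1]-k['cy'])/f]); u=d.copy()
    for _ in range(20): u=d/(1+k['k1']*(u@u))
    r=E[:3,:3]@np.array([u[0],u[1],1]); o=E[:3,3]
    return o+r*(z-o[2])/r[2]
def pix(c,P):
    k,f,E=cal(c); p=E[:3,:3].T@(np.array(P)-E[:3,3]); u=p[:2]/p[2]; u=u*(1+k['k1']*(u@u))
    return u*f+[k['cx'],k['cy']]
E
python3 - <<'E'
from h import *
for c in('scene','top'):
    save(c,c+'0.png'); k,f,E=cal(c); print(c,f,k['k1'],E.round(3).tolist())
    for n in ['weighing_tray','sampling_tray','crucible_stand','crucible','trap_bottle','brass_union','vial']:
        print(n,[(round(d['p'],2),np.round(d['position']).tolist(),world(c,d['position'],0).round(3).tolist()[:2]) for d in manip.mark_of(c,n)])
E
```

```text
pics
scene 387.48599008781406 -0.08131613134868207 [[0.635, -0.468, 0.615, -0.134], [-0.772, -0.373, 0.514, -0.529], [-0.012, -0.801, -0.598, 0.679], [0.0, 0.0, 0.0, 1.0]]
weighing_tray [(0.88, [278.0, 196.0], [0.495, 0.163])]
sampling_tray [(0.93, [400.0, 222.0], [0.616, -0.18])]
crucible_stand [(0.66, [231.0, 167.0], [0.516, 0.401])]
crucible [(0.79, [430.0, 294.0], [0.442, -0.358]), (0.47, [410.0, 270.0], [0.48, -0.288])]
trap_bottle [(0.6, [340.0, 237.0], [0.468, -0.089])]
brass_union [(0.41, [318.0, 214.0], [0.505, 0.018])]
vial [(0.58, [375.0, 257.0], [0.463, -0.2])]
top 426.01645424591004 0.022678179780581353 [[-0.002, -0.992, 0.124, 0.414], [-1.0, 0.005, 0.022, 0.025], [-0.023, -0.123, -0.992, 1.187], [0.0, 0.0, 0.0, 1.0]]
weighing_tray [(0.96, [278.0, 221.0], [0.5, 0.172])]
sampling_tray [(0.56, [402.0, 182.0], [0.61, -0.175])]
crucible_stand [(0.7, [202.0, 216.0], [0.517, 0.389])]
crucible [(0.74, [472.0, 242.0], [0.441, -0.361]), (0.61, [448.0, 227.0], [0.483, -0.296])]
trap_bottle [(0.67, [375.0, 236.0], [0.457, -0.097])]
brass_union [(0.52, [336.0, 222.0], [0.495, 0.01]), (0.27, [283.0, 221.0], [0.5, 0.161])]
vial [(0.4, [412.0, 235.0], [0.461, -0.199])]
```

View pics/scene0.png

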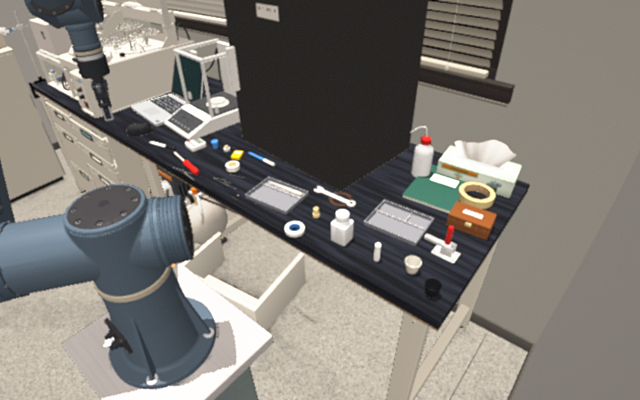

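View pics/top0.png

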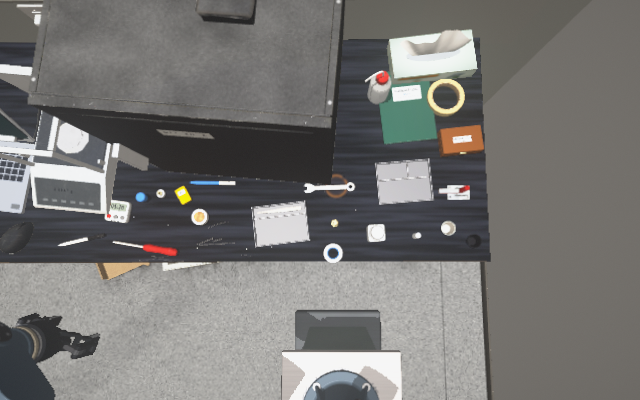

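The pictures show the stand at scene (232,167), weighing tray (278,196), union (317,213), bottle (342,230), vial (377,252), cream crucible (413,265) and a black look-alike at (433,288). In the top picture the cream one is at (448,228). I'll take enlarged crops and measure next.

```bash
python3 - <<'E'
from h import *
t=cv2.imread('pics/top0.png');s=cv2.imread('pics/scene0.png')
a=cv2.resize(t[150:270,180:340],None,fx=4.8,fy=4.8,interpolation=2)[:,:768]
cv2.imwrite('pics/t_l.png',a)
a=cv2.resize(t[150:270,320:490],None,fx=4.7,fy=4.7,interpolation=2)
cv2.imwrite('pics/t_r.png',a)
for n in ['weighing_tray','sampling_tray','crucible_stand','crucible','trap_bottle','brass_union','vial']:
  for c in('scene','top'):
    for d in manip.masks_of(c,n)[:2]:
        m=d['pixels'].astype(np.uint8); ys,xs=np.nonzero(m)
        r=cv2.minAreaRect(np.c_[xs,ys].astype(np.float32))
        print(n,c,round(d['p'],2),xs.min(),xs.max(),ys.min(),ys.max(),m.sum(),'cen',xs.mean().round(1),ys.mean().round(1),'corners',cv2.boxPoints(r).round(1).tolist() if 'tray' in n or 'trap' in n else '')
E
```

```text
weighing_tray scene 0.76 245 307 177 214 1393 cen 276.3 195.0 corners [[243.8000030517578, 198.10000610351562], [255.0, 170.0], [308.3999938964844, 191.39999389648438], [297.20001220703125, 219.5]]
weighing_tray top 0.81 251 308 201 246 2165 cen 279.8 223.9 corners [[250.10000610351562, 207.39999389648438], [304.5, 200.8000030517578], [309.29998779296875, 240.5], [254.8000030517578, 247.0]]
sampling_tray scene 0.38 244 307 178 214 1385 cen 276.0 195.1 corners [[242.8000030517578, 198.3000030517578], [253.1999969482422, 170.60000610351562], [308.70001220703125, 191.39999389648438], [298.29998779296875, 219.10000610351562]]
sampling_tray top 0.79 375 432 159 204 2224 cen 403.6 181.5 corners [[374.20001220703125, 163.60000610351562], [429.0, 158.10000610351562], [433.20001220703125, 199.6999969482422], [378.29998779296875, 205.1999969482422]]
crucible_stand scene 0.35 245 306 178 213 1305 cen 276.1 194.9 corners 
crucible_stand top 0.47 191 209 210 225 244 cen 199.7 217.4 corners 
crucible scene 0.77 405 420 255 273 235 cen 412.1 263.3 corners 
crucible scene 0.64 424 441 278 297 272 cen 432.3 287.1 corners 
crucible top 0.65 468 481 234 247 149 cen 474.6 240.5 corners 
crucible top 0.48 442 454 223 234 129 cen 447.9 228.4 corners 
trap_bottle scene 0.87 331 352 210 245 614 cen 341.6 227.8 corners [[331.0, 210.0], [352.0, 210.0], [352.0, 245.0], [331.0, 245.0]]
trap_bottle top 0.82 366 384 225 241 296 cen 375.1 233.0 corners [[366.0, 225.0], [384.0, 225.0], [384.0, 241.0], [366.0, 241.0]]
brass_union scene 0.4 313 318 208 217 50 cen 315.5 212.2 corners 
vial scene 0.72 226 239 161 173 144 cen 232.5 166.8 corners 
vial scene 0.69 374 380 243 260 100 cen 376.8 251.5 corners
```

View pics/t_l.png

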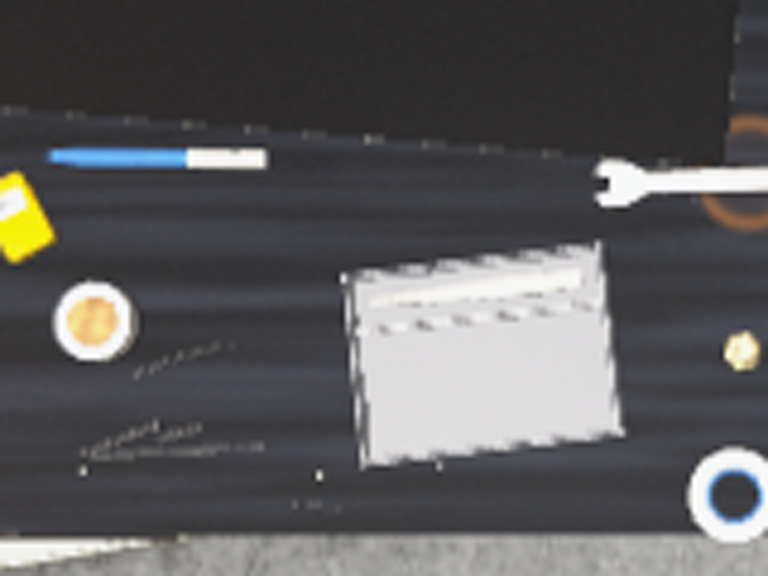

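View pics/t_r.png

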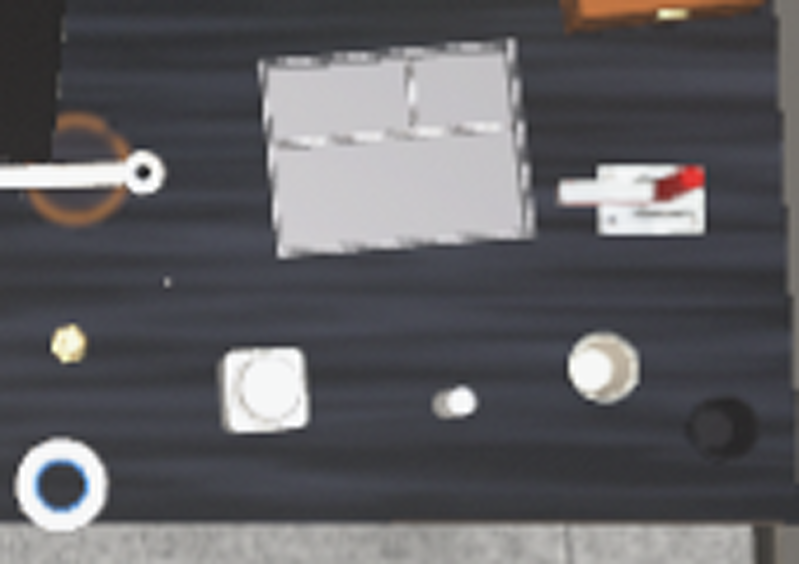

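The left crop shows the cork-pad stand at crop (94,321) and the weighing tray with tweezers on its far side. The right crop shows the sampling tray with its small compartments on the far side and the smallest to the right, plus bottle (267,390), vial (456,402) and cream crucible (604,368). Next I fit model outlines to both cameras.

```bash
cat > fit.py <<'E'
from h import *
from scipy.optimize import least_squares as LS
th=np.linspace(0,2*np.pi,40)
def circ(r,z): return np.c_[r*np.cos(th),r*np.sin(th),0*th+z]
def sq(a,z): return np.array([[i*a,j*a,z] for i in(-1,1) for j in(-1,1)])
M={'crucible_stand':np.r_[circ(.022,0),circ(.022,.018)],'crucible':np.r_[circ(.011,0),circ(.019,.03)],
'trap_bottle':np.r_[sq(.022,0),sq(.022,.056),circ(.017,.084)],'brass_union':np.r_[circ(.0100,0),circ(.0100,.012),circ(.0075,.028)],
'vial':np.r_[circ(.0075,0),circ(.0075,.049)]}
B={'crucible_stand':((226,239,161,173),(191,208.6,208.4,225.3),(.517,.389)),
'crucible':((405,420,255,273),(440.4,456,220.7,235.6),(.483,-.296)),
'trap_bottle':((331,352,210,245),(366.4,385.5,223.5,241.6),(.457,-.097)),
'brass_union':((313,318,208,217),(330.4,337.9,218.8,226.9),(.495,.01)),
'vial':((374,380,243,260),(411.5,421.1,231.7,238.5),(.461,-.199))}
def bb(c,P):
    p=np.array([pix(c,q) for q in P]); return np.r_[p[:,0].min(),p[:,0].max(),p[:,1].min(),p[:,1].max()]
e=np.array([-.5,.5,-.5,.5])
for n,(s,t,g) in B.items():
    f=lambda v,c,b:bb(c,M[n]+[v[0],v[1],0])-b
    for nm,cs in(('scene',[0]),('top',[1]),('both',[0,1])):
        r=LS(lambda v:np.concatenate([f(v,('scene','top')[i],(np.array(s)+e,np.array(t)-.4)[i]) for i in cs]),g,diff_step=1e-4)
        print(n,nm,r.x.round(4),r.fun.round(1))
C={'w':([(345,276),(600,243),(622,432),(363,465)],4.8,180,.11),'s':([(263,63),(515,42),(532,235),(282,255)],4.7,320,.116)}
for n,(c,k,o,w) in C.items():
    P=np.array([world('top',((x+.5)/k-.5+o,(y+.5)/k-.5+150),.012)[:2] for x,y in c])
    L=np.array([[w/2,.075],[w/2,-.075],[-w/2,-.075],[-w/2,.075]])
    def g(v): 
        a=v[2]; R=np.array([[np.cos(a),-np.sin(a)],[np.sin(a),np.cos(a)]]); return (L@R.T+v[:2]-P).ravel()
    r=LS(g,[.5,0,0]); print(n,r.x.round(4),np.degrees(r.x[2]).round(1),r.fun.round(4))
from scipy.spatial.transform import Rotation as Ro
s=manip.sense(); print(s['t'],s['tcp_pos'],Ro.from_quat(s['tool_rot']).as_matrix().round(3).tolist())
E
python3 fit.py
```

```text
crucible_stand scene [0.5106 0.3861] [-0.1  0.1  0.6 -0.6]
crucible_stand top [0.513  0.3916] [-0.1  0.1  0.3 -0.3]Traceback (most recent call last):
  File "fit.py", line 20, in <module>
    r=LS(lambda v:np.concatenate([f(v,('scene','top')[i],(np.array(s)+e,np.array(t)-.4)[i]) for i in cs]),g,diff_step=1e-4)
    return func(*args, **kwargs)
    result = trf(vector_fun.fun, vector_fun.jac, x0, f0, J0, lb, ub, ftol, xtol,
                 gtol, max_nfev, x_scale, loss_function, tr_solver,
                 tr_options.copy(), verbose, callback=callback_wrapped)
    return trf_no_bounds(
        fun, jac, x0, f0, J0, ftol, xtol, gtol, max_nfev, x_scale,
        loss_function, tr_solver, tr_options, verbose, callback=callback)
    J = jac(x)
    self._update_jac()
    ~~~~~~~~~~~~~~~~^^
    self.J = self.jac_wrapped(xp_copy(self.x), f0=self.f)
             ~~~~~~~~~~~~~~~~^^^^^^^^^^^^^^^^^^^^^^^^^^^^
    J, dct = approx_derivative(
             ~~~~~~~~~~~~~~~~~^
        self.fun,
        ^^^^^^^^^
    ...<2 lines>...
        **self.finite_diff_options,
        ^^^^^^^^^^^^^^^^^^^^^^^^^^
[... 856 characters left out ...]
                     ~^^^^^^^^^^^^^^^^^^^^^^^^^^^^^^^^^^^^^^^^^^^^^^^^^^^^^^^^
  File "fit.py", line 18, in <lambda>
    f=lambda v,c,b:bb(c,M[n]+[v[0],v[1],0])-b
                   ~~^^^^^^^^^^^^^^^^^^^^^^
  File "fit.py", line 15, in bb
    p=np.array([pix(c,q) for q in P]); return np.r_[p[:,0].min(),p[:,0].max(),p[:,1].min(),p[:,1].max()]
                ~~~^^^^^
  File "h.py", line 13, in pix
    k,f,E=cal(c); p=E[:3,:3].T@(np.array(P)-E[:3,3]); u=p[:2]/p[2]; u=u*(1+k['k1']*(u@u))
          ~~~^^^
  File "h.py", line 6, in cal
    k=manip.get_calibration(c); f=200/np.tan(np.radians(k['fov_y'])/2); return k,f,np.array(k['extrinsics'])
ValueError: time passes only in moves, steps and waits
```

```bash
sed -i 's/^def cal(c):/import functools\n@functools.cache\ndef cal(c):/' h.py; python3 fit.py
```

```text
crucible_stand scene [0.5106 0.3861] [-0.1  0.1  0.6 -0.6]
crucible_stand top [0.513  0.3916] [-0.1  0.1  0.3 -0.3]
crucible_stand both [0.5128 0.3905] [-0.4 -0.2 -0.1 -1.4  0.3  0.5  0.4 -0.3]
crucible scene [ 0.4813 -0.2885] [-0.3  0.3  0.4 -0.4]
crucible top [ 0.4784 -0.2886] [ 0.7 -0.7  0.4 -0.4]
crucible both [ 0.4796 -0.2887] [-0.6  0.   0.8  0.1  0.7 -0.6 -0.1 -0.8]
trap_bottle scene [ 0.4667 -0.0932] [-1.4  1.4 -1.1  0.9]
trap_bottle top [ 0.4666 -0.0943] [ 0.2 -0.2  0.4 -0.4]
trap_bottle both [ 0.4665 -0.0938] [-1.3  1.5 -1.   1.   0.  -0.4  0.4 -0.4]
brass_union scene [0.4941 0.0158] [-0.7  0.7 -1.   1. ]
brass_union top [0.4952 0.0178] [ 0.1 -0.1  0.3 -0.3]
brass_union both [0.495  0.0171] [-0.8  0.5 -1.3  0.6  0.4  0.1  0.4 -0.2]
vial scene [ 0.4604 -0.2048] [-0.4  0.4 -0.6  0.6]
vial top [ 0.4599 -0.2037] [ 0.2 -0.2  0.3 -0.3]
vial both [ 0.4602 -0.2043] [-0.7  0.2 -0.6  0.5  0.4  0.   0.1 -0.4]
w [0.4932 0.1661 0.1213] 6.9 [ 0.0003  0.0008 -0.0001 -0.0002 -0.0002 -0.0006  0.     -0.0001]
s [ 0.6091 -0.1785  0.073 ] 4.2 [ 0.0005  0.0005 -0.0002  0.0003 -0.0003 -0.002  -0.0001  0.0012]
1.5 [0.25238073 0.5717448  0.23129477] [[-0.915, 0.404, -0.0], [0.404, 0.915, -0.0], [0.0, -0.0, -1.0]]
```

```bash
cat > plan.py <<'E'
from h import *
from scipy.spatial.transform import Rotation as Ro
W=(np.array([.4932,.1661]),.1213); S=(np.array([.6091,-.1785]),.073)
def loc(T,x,y):
    a=T[1]; return T[0]+[np.cos(a)*x-np.sin(a)*y,np.sin(a)*x+np.cos(a)*y]
def plan(pts):  # pts: x,y,z,yawdeg
    s=manip.sense(); p=s['tcp_pos']; R=Ro.from_quat(s['tool_rot']).as_matrix()
    print('t',round(s['t'],2),np.round(p,4),'f',np.round(s['force'],1),'gap',round(s['finger_gap'],3),'q',np.round(s['q'],2))
    for x,y,z,yw in pts:
        a=np.radians(yw); R2=np.array([[-np.cos(a),-np.sin(a),0],[-np.sin(a),np.cos(a),0],[0,0,-1]])
        d=R.T@(np.array([x,y,z])-p); v=Ro.from_matrix(R.T@R2).as_rotvec()
        print(np.r_[d*1000,np.degrees(v[2])].round(1).tolist()); p=np.array([x,y,z]); R=R2
E
python3 - <<'E'
from plan import *
c=loc(W,-.016,0); print(c)
y=6.9;a=(.5128,.3905)
plan([(*a,.07,y),(*a,.004,y),(*a,.07,y),(*c,.07,y),(*c,.007,y),(*c,.1,y)])
E
```

```text
[0.47731757 0.16416396]
t 1.5 [0.2524 0.5717 0.2313] f [ 1.   0.3 -0.9] gap 0.999 q [ 0.98  0.53  1.43  0.    1.18 -0.18]
[-311.4, -60.6, 161.3, -30.7]
[0.0, 0.0, 66.0, 0.0]
[0.0, 0.0, -66.0, 0.0]
[62.4, -220.4, 0.0, 0.0]
[0.0, 0.0, 63.0, 0.0]
[0.0, 0.0, -93.0, 0.0]
```

Request:
step_arm:
  targets: "-311 -61 60 -30.7; -311 -61 60 -30.7; -311 -61 60 -30.7; -311 -61 60 -30.7; -311 -61 60 -30.7; -311 -61 60 -30.7; -311 -61 161 -30.7; -311 -61 161 -30.7; -311 -61 161 -30.7; -311 -61 161 -30.7; -311 -61 161 -30.7"
  gripper: 0.15
  squeeze: 40

```text
t: 2.6
tcp_pos: [0.5128, 0.3916, 0.0721]
tool_rot: [-0.06, 0.998, 0.001, 0.001]
force: [-0.2, -0.1, -0.1]
finger_gap: 0.85
gripper_force: 0.0
```

```bash
python3 - <<'E'
from plan import *
y=6.9;a=(.5128,.3905)
plan([(*a,.07,y),(*a,.004,y)])
im=save('top','t1.png'); cv2.imwrite('pics/t1c.png',cv2.resize(im[150:270,140:300,::-1],None,fx=4.8,fy=4.8,interpolation=2))
E
```

```text
t 2.6 [0.5128 0.3916 0.0721] f [-0.2 -0.1 -0.1] gap 0.85 q [ 0.48  0.75  1.5   0.    0.89 -1.21]
[0.2, -1.0, 2.1, 0.0]
[0.0, 0.0, 66.0, 0.0]
```

View pics/t1c.png

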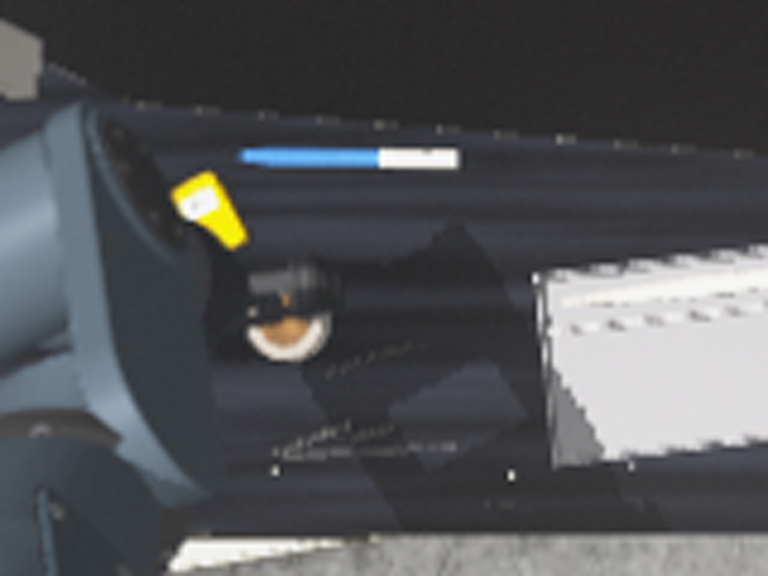

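The gripper sits over the stand at crop (290,325), with the rest of the stand showing in front of it. Descending and closing.

Request:
step_arm:
  targets: "0 0 35 0; 0 0 55 0; 0 0 66 0; 0 0 66 0; 0 0 66 0"

```text
t: 3.15
tcp_pos: [0.5131, 0.3913, 0.006]
tool_rot: [-0.06, 0.998, 0.001, 0.001]
force: [0.1, -0.0, -0.6]
finger_gap: 0.85
gripper_force: 0.0
```

Request:
step_arm:
  targets: "0 0 0 0; 0 0 0 0; 0 0 0 0; 0 0 0 0; 0 0 0 0; 0 0 0 0"
  gripper: 1

```text
t: 3.75
tcp_pos: [0.5132, 0.3909, 0.006]
tool_rot: [-0.06, 0.998, 0.001, 0.001]
force: [-1.0, 1.0, 4.5]
finger_gap: 0.495
gripper_force: 40.0
```

Request:
step_arm:
  targets: "0 0 -30 0; 0 0 -66 0; 0 0 -66 0; 0 0 -66 0"

```text
t: 4.15
tcp_pos: [0.5129, 0.3906, 0.0717]
tool_rot: [-0.06, 0.998, 0.001, 0.001]
force: [0.6, -0.7, -0.5]
finger_gap: 0.496
gripper_force: 40.7
```

Request:
step_arm:
  targets: "12 -40 0 0; 25 -88 0 0; 37 -130 0 0; 50 -175 0 0; 62 -210 0 0; 62 -220 0 0; 62 -220 0 0; 62 -220 0 0"

```text
t: 4.95
tcp_pos: [0.4776, 0.1651, 0.0699]
tool_rot: [-0.06, 0.998, 0.0, 0.0]
force: [-0.2, 0.1, -0.4]
finger_gap: 0.489
gripper_force: 40.9
```

```bash
python3 - <<'E'
from plan import *
y=6.9;c=loc(W,-.016,0)
plan([(*c,.0085,y)])
E
```

```text
t 4.95 [0.4776 0.1651 0.0699] f [-0.2  0.1 -0.4] gap 0.489 q [ 0.11  0.63  1.86  0.    0.65 -1.58]
[0.4, -0.9, 61.4, -0.0]
```

Request:
step_arm:
  targets: "0 0 35 0; 0 0 55 0; 0 0 60 0; 0 0 61 0; 0 0 61 0; 0 0 61 0"

```text
t: 5.55
tcp_pos: [0.4778, 0.165, 0.0102]
tool_rot: [-0.06, 0.998, 0.0, 0.001]
force: [-0.1, -0.4, -1.3]
finger_gap: 0.492
gripper_force: 41.0
```

Request:
step_arm:
  targets: "0 0 1 0; 0 0 2 0; 0 0 2 0"

```text
t: 5.85
tcp_pos: [0.4775, 0.1645, 0.008]
tool_rot: [-0.06, 0.998, 0.0, 0.001]
force: [-0.9, 0.1, 4.3]
finger_gap: 0.492
gripper_force: 41.4
```

Request:
step_arm:
  targets: "0 0 0 0; 0 0 0 0; 0 0 0 0; 0 0 0 0"
  gripper: 0.25

```text
t: 6.25
tcp_pos: [0.477, 0.1644, 0.0072]
tool_rot: [-0.06, 0.998, -0.0, -0.0]
force: [0.7, 0.1, 0.5]
finger_gap: 0.752
gripper_force: 0.0
```

Request:
step_arm:
  targets: "0 0 -30 0; 0 0 -70 0; 0 0 -100 0; 0 0 -100 0"

```text
t: 6.65
tcp_pos: [0.4797, 0.1649, 0.1108]
tool_rot: [-0.06, 0.998, 0.0, 0.004]
force: [0.7, 0.8, -0.7]
finger_gap: 0.747
gripper_force: 0.0
```

```bash
python3 - <<'E'
from plan import *
a=(.4796,-.2887); o=(.478,.1645)
plan([(*a,.1,0),(*a,.011,0),(*a,.1,0),(*o,.1,6.9)])
E
```

```text
t 6.65 [0.4797 0.1649 0.1108] f [ 0.7  0.8 -0.7] gap 0.747 q [ 0.11  0.56  1.84 -0.    0.74 -1.58]
[54.5, -450.3, 10.4, 6.9]
[0.0, 0.0, 89.0, 0.0]
[0.0, 0.0, -89.0, 0.0]
[1.6, 453.2, 0.0, -6.9]
```

Request:
step_arm:
  targets: "5 -45 0 1; 11 -95 0 2; 17 -145 0 3; 23 -195 0 4; 30 -245 0 5; 36 -295 0 6; 42 -345 0 6.9; 48 -395 0 6.9; 54 -435 0 6.9; 54 -450 0 6.9; 54 -450 0 6.9; 54 -450 0 6.9"

```text
t: 7.85
tcp_pos: [0.4763, -0.2869, 0.1064]
tool_rot: [0.0, 1.0, 0.001, -0.001]
force: [-0.8, -0.5, -0.4]
finger_gap: 0.75
gripper_force: 0.0
```

```bash
python3 - <<'E'
from plan import *
a=(.4796,-.2887)
plan([(*a,.011,0)])
im=save('top','t2.png'); cv2.imwrite('pics/t2c.png',cv2.resize(im[150:270,240:490,::-1],None,fx=3.2,fy=3.2,interpolation=2))
E
```

```text
t 7.85 [ 0.4763 -0.2869  0.1064] f [-0.8 -0.5 -0.4] gap 0.75 q [-0.74  0.61  1.71  0.    0.82 -2.31]
[-3.5, -2.0, 95.3, -0.0]
```

View pics/t2c.png

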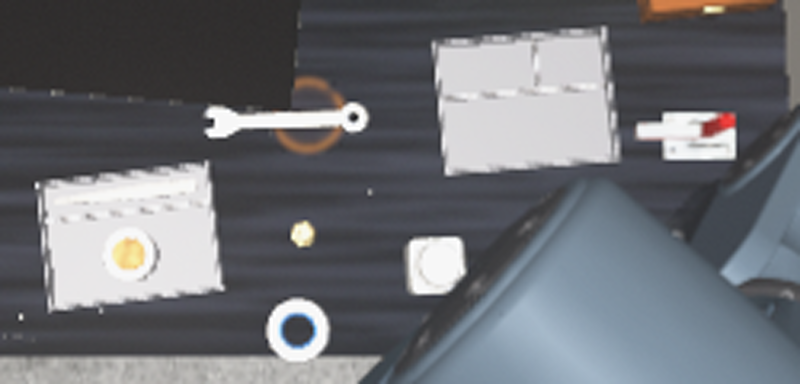

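The stand lies in the wide compartment at crop (131,253), pad up. The arm hides the crucible. Descending on it.

Request:
step_arm:
  targets: "-3.5 -2 40 0; -3.5 -2 75 0; -3.5 -2 95 0; -3.5 -2 95 0; -3.5 -2 95 0; -3.5 -2 95 0"

```text
t: 8.5
tcp_pos: [0.4816, -0.2904, 0.0136]
tool_rot: [-0.0, 1.0, -0.001, 0.001]
force: [-0.4, 0.2, -0.0]
finger_gap: 0.75
gripper_force: 0.0
```

Request:
step_arm:
  targets: "0 0 0 0; 0 0 0 0; 0 0 0 0; 0 0 0 0; 0 0 0 0; 0 0 0 0"
  gripper: 1
  squeeze: 30

```text
t: 9.1
tcp_pos: [0.4814, -0.291, 0.0138]
tool_rot: [0.0, 1.0, -0.001, 0.001]
force: [0.9, 1.5, 5.8]
finger_gap: 0.408
gripper_force: 29.3
```

Request:
step_arm:
  targets: "0 0 -30 0; 0 0 -70 0; 0 0 -105 0; 0 0 -105 0; 0 0 -105 0"

```text
t: 9.6
tcp_pos: [0.4811, -0.2911, 0.1186]
tool_rot: [0.0, 1.0, -0.001, 0.001]
force: [-0.3, -0.0, -0.8]
finger_gap: 0.407
gripper_force: 30.0
```

```bash
python3 - <<'E'
from plan import *
print(world('top',(280.6,228.7),.021))
o=(.4775,.1645)
plan([(*o,.12,6.9),(*o,.034,6.9)])
im=save('scene','s3.png'); cv2.imwrite('pics/s3c.png',cv2.resize(im[170:320,240:460,::-1],None,fx=3.6,fy=3.6,interpolation=2))
E
```

```text
[0.47756345 0.16352649 0.021     ]
t 9.6 [ 0.4811 -0.2911  0.1186] f [-0.3 -0.  -0.8] gap 0.407 q [-0.74  0.6   1.69 -0.    0.85 -2.31]
[3.9, 455.6, -2.2, -6.9]
[0.0, 0.0, 86.0, 0.0]
```

View pics/s3c.png

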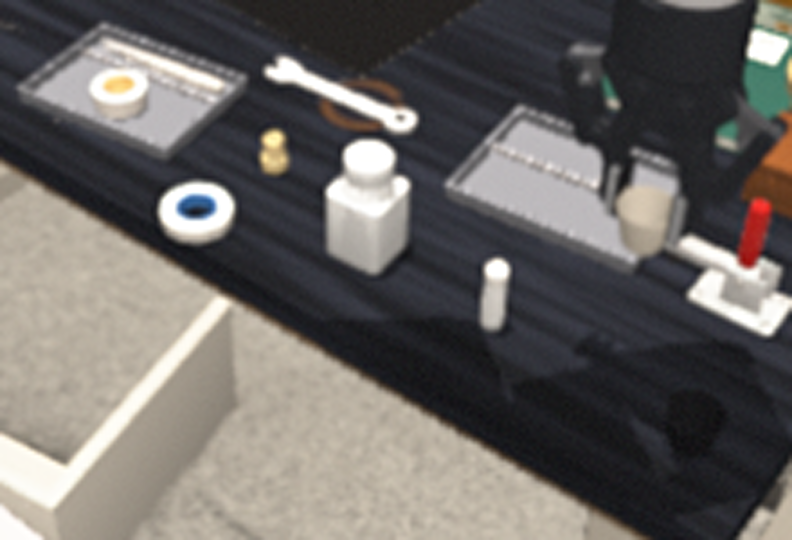

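The cream crucible hangs upright in the fingers at crop (645,220). The stand, pad up, is in its tray at (120,92), and the bottle is at (368,210). Carrying over.

Request:
step_arm:
  targets: "0 45 -15 0; 1 95 -20 0; 1 145 -20 0; 2 195 -20 -1; 2 245 -20 -2; 2 295 -20 -3; 3 345 -20 -4; 3 395 -15 -5; 3 435 -5 -6.9; 3 455 0 -6.9; 3 455 0 -6.9; 3 455 0 -6.9"

```text
t: 10.85
tcp_pos: [0.4769, 0.1642, 0.1161]
tool_rot: [-0.061, 0.998, -0.0, -0.002]
force: [0.8, -0.6, -1.4]
finger_gap: 0.405
gripper_force: 30.1
```

Request:
step_arm:
  targets: "0 0 20 0; 0 0 40 0; 0 0 55 0; 0 0 60 0; 0 0 60 0; 0 0 60 0"

```text
t: 11.45
tcp_pos: [0.4785, 0.1635, 0.0577]
tool_rot: [-0.059, 0.998, -0.0, 0.0]
force: [0.7, 0.1, -0.3]
finger_gap: 0.405
gripper_force: 30.1
```

```bash
python3 - <<'E'
from plan import *
o=(.4785,.1642)
plan([(*o,.036,6.9)])
E
```

```text
t 11.45 [0.4785 0.1635 0.0577] f [ 0.7  0.1 -0.3] gap 0.405 q [ 0.11  0.66  1.87 -0.    0.62 -1.58]
[-0.1, 0.7, 21.7, -0.1]
```

Request:
step_arm:
  targets: "0 0.7 8 0; 0 0.7 14 0; 0 0.7 17 0; 0 0.7 17 0; 0 0.7 17 0"

```text
t: 11.95
tcp_pos: [0.4779, 0.165, 0.0402]
tool_rot: [-0.06, 0.998, -0.0, -0.0]
force: [0.3, 0.0, -0.9]
finger_gap: 0.406
gripper_force: 30.1
```

```bash
python3 - <<'E'
from plan import *
o=(.4785,.1642)
plan([(*o,.036,6.9)])
im=save('scene','s4.png'); a=cv2.resize(im[160:220,230:320,::-1],None,fx=6,fy=6,interpolation=2)
im=save('top','t4.png'); b=cv2.resize(im[200:260,235:325,::-1],None,fx=6,fy=6,interpolation=2)
cv2.imwrite('pics/s4c.png',cv2.resize(np.vstack([a,b]),None,fx=.83,fy=.83))
E
```

```text
t 11.95 [0.4779 0.165  0.0402] f [ 0.3  0.  -0.9] gap 0.406 q [ 0.11  0.69  1.87 -0.    0.58 -1.58]
[-0.5, -0.9, 4.2, -0.0]
```

View pics/s4c.png

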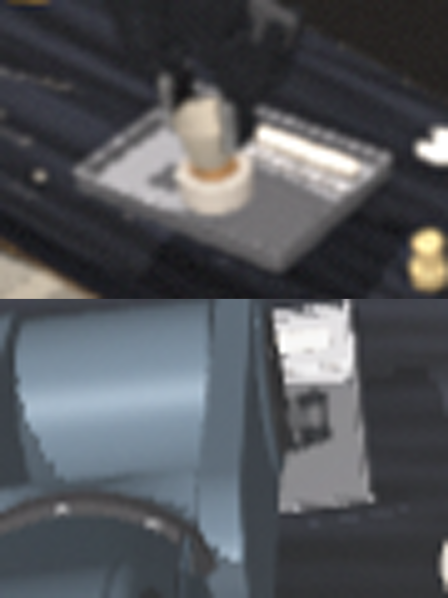

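The crucible hangs just above the pad at upper crop (208,165), and the stand centre is at (215,180). It sits about 1-2 mm to the left, so I nudge and lower.

Request:
step_arm:
  targets: "-1 -1.2 0 0; -1 -1.2 2 0; -1 -1.2 4 0; -1 -1.2 4 0; -1 -1.2 4 0"

```text
t: 12.55
tcp_pos: [0.479, 0.1638, 0.0362]
tool_rot: [-0.06, 0.998, -0.0, -0.0]
force: [0.6, 0.1, -0.4]
finger_gap: 0.403
gripper_force: 30.1
```

Request:
step_arm:
  targets: "0 0 0.5 0; 0 0 1 0; 0 0 1 0; 0 0 1 0"

```text
t: 12.95
tcp_pos: [0.4791, 0.1639, 0.0353]
tool_rot: [-0.06, 0.998, -0.0, -0.0]
force: [0.5, 0.6, -0.1]
finger_gap: 0.405
gripper_force: 30.1
```

Request:
step_arm:
  targets: "0 0 0.5 0; 0 0 1 0; 0 0 1.3 0; 0 0 1.3 0"

```text
t: 13.35
tcp_pos: [0.479, 0.1639, 0.034]
tool_rot: [-0.06, 0.998, -0.0, -0.0]
force: [-0.5, -0.0, 0.5]
finger_gap: 0.406
gripper_force: 30.1
```

Request:
step_arm:
  targets: "0 0 0.5 0; 0 0 0.8 0; 0 0 0.8 0"

```text
t: 13.65
tcp_pos: [0.4791, 0.1639, 0.0338]
tool_rot: [-0.06, 0.998, -0.0, 0.0]
force: [-0.9, -0.9, 4.3]
finger_gap: 0.404
gripper_force: 30.4
```

Contact. Release gently and rise.

Request:
step_arm:
  targets: "0 0 0 0; 0 0 0 0; 0 0 0 0; 0 0 0 0"
  gripper: 0.35

```text
t: 14.05
tcp_pos: [0.479, 0.1639, 0.0331]
tool_rot: [-0.06, 0.998, -0.0, -0.0]
force: [0.3, 0.3, 0.1]
finger_gap: 0.649
gripper_force: 0.0
```

Request:
step_arm:
  targets: "0 0 -15 0; 0 0 -40 0; 0 0 -80 0; 0 0 -85 0; 0 0 -85 0"

```text
t: 14.55
tcp_pos: [0.4799, 0.164, 0.1194]
tool_rot: [-0.06, 0.998, 0.0, 0.002]
force: [-0.7, -0.1, -2.0]
finger_gap: 0.649
gripper_force: 0.0
```

```bash
python3 - <<'E'
from plan import *
a=(.4665,-.0938)
plan([(*a,.13,2),(*a,.024,2)])
E
```

```text
t 14.55 [0.4799 0.164  0.1194] f [-0.7 -0.1 -2. ] gap 0.649 q [ 0.11  0.54  1.83  0.    0.76 -1.58]
[44.2, -254.4, -10.7, 4.9]
[0.0, 0.0, 106.0, 0.0]
```

Request:
step_arm:
  targets: "8 -48 -11 1; 17 -97 -11 2; 26 -147 -11 3; 35 -197 -11 4; 43 -240 -11 4.9; 43 -254 -11 4.9; 43 -254 -11 4.9; 43 -254 -11 4.9; 43 -254 -11 4.9"
  gripper: 0.08

```text
t: 15.45
tcp_pos: [0.466, -0.0915, 0.1287]
tool_rot: [-0.018, 1.0, 0.001, -0.001]
force: [-0.1, -0.1, -0.8]
finger_gap: 0.917
gripper_force: 0.0
```

```bash
python3 - <<'E'
from plan import *
a=(.4665,-.0938)
plan([(*a,.024,2)])
im=save('scene','s5.png'); a=im[160:260,240:400,::-1]
cv2.imwrite('pics/s5c.png',cv2.resize(a,None,fx=5,fy=5,interpolation=2))
E
```

```text
t 15.45 [ 0.466  -0.0915  0.1287] f [-0.1 -0.1 -0.8] gap 0.917 q [-0.43  0.5   1.9   0.    0.75 -2.04]
[-0.6, -2.4, 104.7, 0.1]
```

View pics/s5c.png

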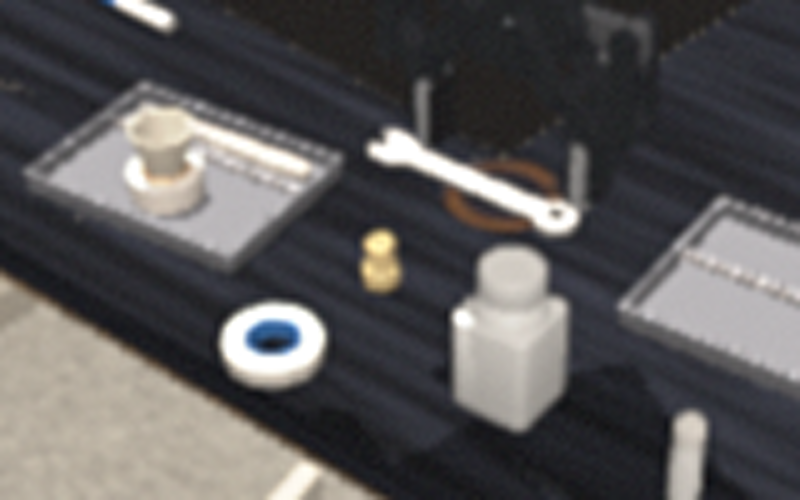

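The crucible stands upright on the stand at crop (161,140), over stand centre (165,180), which looks centred to within 1-2 mm. The bottle at (510,350) is free. Descending on the bottle.

Request:
step_arm:
  targets: "-1 -2.2 30 0; -1 -2.2 65 0; -1 -2.2 90 0; -1 -2.2 103 0; -1 -2.2 103 0; -1 -2.2 103 0"

```text
t: 16.1
tcp_pos: [0.4679, -0.0945, 0.0263]
tool_rot: [-0.018, 1.0, 0.0, -0.0]
force: [0.5, 0.1, 0.1]
finger_gap: 0.921
gripper_force: 0.0
```

Request:
step_arm:
  targets: "0 0 0 0; 0 0 0 0; 0 0 0 0; 0 0 0 0; 0 0 0 0; 0 0 0 0"
  gripper: 1
  squeeze: 30

```text
t: 16.7
tcp_pos: [0.4685, -0.0958, 0.0273]
tool_rot: [-0.017, 1.0, -0.0, 0.001]
force: [0.7, 0.7, 5.7]
finger_gap: 0.514
gripper_force: 31.1
```

Request:
step_arm:
  targets: "0 0 -20 0; 0 0 -50 0; 0 0 -60 0; 0 0 -60 0; 0 0 -60 0"

```text
t: 17.2
tcp_pos: [0.4676, -0.0956, 0.086]
tool_rot: [-0.017, 1.0, 0.0, -0.0]
force: [-0.7, -0.1, -0.1]
finger_gap: 0.507
gripper_force: 30.9
```

```bash
python3 - <<'E'
from plan import *
a=loc(S,-.024,0)
print(a); plan([(*a,.085,4.2)])
E
```

```text
[ 0.58516392 -0.18025044]
t 17.2 [ 0.4676 -0.0956  0.086 ] f [-0.7 -0.1 -0.1] gap 0.507 q [-0.44  0.58  1.92 -0.    0.64 -2.04]
[-114.6, -88.7, 0.9, -2.2]
```

Request:
step_arm:
  targets: "-35 -27 0 0; -75 -58 0 -1; -108 -84 0 -2.2; -115 -89 0 -2.2; -115 -89 0 -2.2; -115 -89 0 -2.2; -115 -89 0 -2.2"

```text
t: 17.9
tcp_pos: [0.5835, -0.1789, 0.0852]
tool_rot: [-0.037, 0.999, 0.001, -0.002]
force: [0.2, -0.2, -0.5]
finger_gap: 0.509
gripper_force: 30.8
```

Request:
step_arm:
  targets: "0 0 20 0; 0 0 40 0; 0 0 50 0; 0 0 54 0; 0 0 54 0; 0 0 54 0"

```text
t: 18.5
tcp_pos: [0.5862, -0.1807, 0.0329]
tool_rot: [-0.037, 0.999, -0.0, 0.0]
force: [0.0, 0.2, -0.7]
finger_gap: 0.509
gripper_force: 30.8
```

Request:
step_arm:
  targets: "1 0 2 0; 1 0 3 0; 1 0 3.5 0; 1 0 3.5 0"

```text
t: 18.9
tcp_pos: [0.585, -0.1808, 0.0293]
tool_rot: [-0.036, 0.999, -0.0, 0.0]
force: [-1.4, 0.3, 3.9]
finger_gap: 0.514
gripper_force: 31.2
```

Request:
step_arm:
  targets: "0 0 0 0; 0 0 0 0; 0 0 0 0; 0 0 0 0"
  gripper: 0.25

```text
t: 19.3
tcp_pos: [0.5848, -0.1806, 0.0286]
tool_rot: [-0.036, 0.999, 0.0, -0.0]
force: [0.3, 0.5, 0.3]
finger_gap: 0.748
gripper_force: 0.0
```

Request:
step_arm:
  targets: "0 0 -20 0; 0 0 -60 0; 0 0 -95 0; 0 0 -95 0; 0 0 -95 0"

```text
t: 19.8
tcp_pos: [0.5852, -0.1808, 0.1246]
tool_rot: [-0.036, 0.999, -0.0, 0.001]
force: [-0.6, -0.2, -0.8]
finger_gap: 0.748
gripper_force: 0.0
```

```bash
python3 - <<'E'
from plan import *
a=(.495,.0171)
plan([(*a,.09,4.2),(*a,.015,4.2)])
E
```

```text
t 19.8 [ 0.5852 -0.1808  0.1246] f [-0.6 -0.2 -0.8] gap 0.748 q [-0.48  0.64  1.56 -0.    0.94 -2.13]
[75.6, 204.0, 34.2, -0.0]
[0.0, 0.0, 75.0, 0.0]
```

Request:
step_arm:
  targets: "16 45 0 0; 34 92 0 0; 52 140 0 0; 68 185 10 0; 75 204 34 0; 75 204 34 0; 75 204 34 0; 75 204 34 0; 75 204 34 0"
  gripper: 0.4

```text
t: 20.7
tcp_pos: [0.4967, 0.016, 0.0901]
tool_rot: [-0.036, 0.999, -0.0, 0.001]
force: [0.1, 0.6, 0.8]
finger_gap: 0.597
gripper_force: 0.0
```

```bash
python3 - <<'E'
from plan import *
a=(.495,.0171)
plan([(*a,.015,4.2)])
E
```

```text
t 20.7 [0.4967 0.016  0.0901] f [0.1 0.6 0.8] gap 0.597 q [-0.19  0.59  1.87 -0.    0.68 -1.83]
[1.8, 1.3, 75.1, -0.1]
```

Request:
step_arm:
  targets: "1.5 1 35 0; 1.5 1 60 0; 1.5 1 74 0; 1.5 1 74 0; 1.5 1 74 0; 1.5 1 74 0"

```text
t: 21.3
tcp_pos: [0.4947, 0.0177, 0.0167]
tool_rot: [-0.036, 0.999, -0.0, 0.001]
force: [-0.5, 0.2, 1.5]
finger_gap: 0.599
gripper_force: 0.0
```

Request:
step_arm:
  targets: "0 0 0 0; 0 0 0 0; 0 0 0 0; 0 0 0 0; 0 0 0 0; 0 0 0 0"
  gripper: 1
  squeeze: 40

```text
t: 21.9
tcp_pos: [0.4941, 0.0181, 0.0165]
tool_rot: [-0.037, 0.999, -0.0, 0.001]
force: [-0.8, -1.0, 5.9]
finger_gap: 0.151
gripper_force: 39.0
```

Request:
step_arm:
  targets: "0 0 -30 0; 0 0 -70 0; 0 0 -110 0; 0 0 -120 0; 0 0 -120 0; 0 0 -120 0"

```text
t: 22.5
tcp_pos: [0.4927, 0.0184, 0.1349]
tool_rot: [-0.036, 0.999, 0.0, -0.001]
force: [-0.4, -0.5, -1.4]
finger_gap: 0.149
gripper_force: 39.0
```

```bash
python3 - <<'E'
from plan import *
a=loc(S,.033,.030)
print(a); plan([(*a,.135,4.2),(*a,.02,4.2)])
E
```

```text
[ 0.63982406 -0.14617304]
t 22.5 [0.4927 0.0184 0.1349] f [-0.4 -0.5 -1.4] gap 0.149 q [-0.19  0.5   1.85  0.    0.79 -1.83]
[-134.7, -174.9, -0.4, -0.0]
[0.0, 0.0, 115.0, 0.0]
```

Request:
step_arm:
  targets: "0 -45 0 0; 0 -90 0 0; -20 -135 0 0; -60 -165 0 0; -105 -172 0 0; -136 -172 0 0; -136 -172 0 0; -136 -172 0 0; -136 -172 0 0"

```text
t: 23.4
tcp_pos: [0.6394, -0.1426, 0.1335]
tool_rot: [-0.037, 0.999, 0.001, -0.003]
force: [-0.1, 0.5, -0.0]
finger_gap: 0.149
gripper_force: 39.2
```

```bash
python3 - <<'E'
from plan import *
a=loc(S,.034,.032)
print(a); plan([(*a,.021,4.2)])
im=save('scene','s6.png'); a=im[160:280,280:460,::-1]
cv2.imwrite('pics/s6c.png',cv2.resize(a,None,fx=4.4,fy=4.4,interpolation=2))
E
```

```text
[ 0.64067552 -0.14410543]
t 23.4 [ 0.6394 -0.1426  0.1335] f [-0.1  0.5 -0. ] gap 0.149 q [-0.39  0.68  1.43 -0.    1.03 -2.03]
[-1.7, -1.9, 112.5, -0.0]
```

View pics/s6c.png

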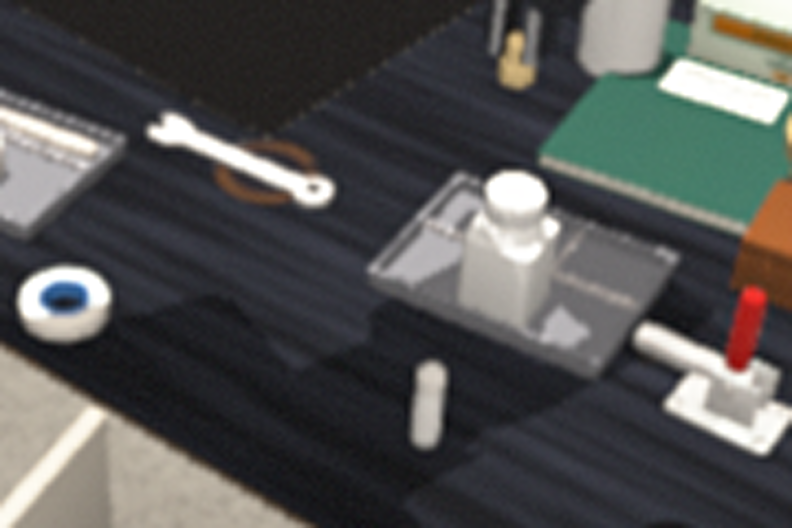

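The bottle stands upright in the largest compartment at crop (510,260). The union hangs upright, hexagon down, at (517,65), and the vial is at (428,405). Lowering the union.

Request:
step_arm:
  targets: "0 0 30 0; 0 0 70 0; 0 0 100 0; 0 0 109 0; 0 0 109 0; 0 0 109 0; 0 0 109 0"

```text
t: 24.15
tcp_pos: [0.6432, -0.144, 0.0288]
tool_rot: [-0.036, 0.999, -0.001, 0.002]
force: [-0.0, -0.3, 0.5]
finger_gap: 0.146
gripper_force: 39.2
```

Request:
step_arm:
  targets: "1 0 4 0; 1 0 8 0; 1 0 9 0; 1 0 9 0"

```text
t: 24.55
tcp_pos: [0.641, -0.1436, 0.0186]
tool_rot: [-0.036, 0.999, -0.0, 0.0]
force: [-1.4, 1.3, 5.3]
finger_gap: 0.147
gripper_force: 39.7
```

Request:
step_arm:
  targets: "0 0 0 0; 0 0 0 0; 0 0 0 0; 0 0 0 0"
  gripper: 0.6

```text
t: 24.95
tcp_pos: [0.6407, -0.1435, 0.0174]
tool_rot: [-0.036, 0.999, 0.0, -0.0]
force: [-0.4, -0.2, -0.1]
finger_gap: 0.402
gripper_force: 0.0
```

Request:
step_arm:
  targets: "0 0 -20 0; 0 0 -65 0; 0 0 -110 0; 0 0 -115 0; 0 0 -115 0; 0 0 -115 0"

```text
t: 25.55
tcp_pos: [0.6397, -0.1431, 0.1315]
tool_rot: [-0.036, 0.999, 0.001, -0.001]
force: [0.6, 0.2, 0.4]
finger_gap: 0.397
gripper_force: 0.0
```

```bash
python3 - <<'E'
from plan import *
a=(.4602,-.2043)
plan([(*a,.09,4.2),(*a,.014,4.2)])
E
```

```text
t 25.55 [ 0.6397 -0.1431  0.1315] f [0.6 0.2 0.4] gap 0.397 q [-0.39  0.68  1.43  0.    1.03 -2.03]
[183.4, -48.1, 41.9, -0.0]
[0.0, 0.0, 76.0, 0.0]
```

Request:
step_arm:
  targets: "45 -12 0 0; 93 -24 0 0; 140 -37 0 0; 175 -46 15 0; 183 -48 42 0; 183 -48 42 0; 183 -48 42 0; 183 -48 42 0; 183 -48 42 0"

```text
t: 26.45
tcp_pos: [0.4632, -0.2048, 0.0913]
tool_rot: [-0.037, 0.999, -0.001, 0.001]
force: [0.5, 0.7, -0.2]
finger_gap: 0.4
gripper_force: 0.0
```

```bash
python3 - <<'E'
from plan import *
a=(.4602,-.2043)
plan([(*a,.014,4.2)])
E
```

```text
t 26.45 [ 0.4632 -0.2048  0.0913] f [ 0.5  0.7 -0.2] gap 0.4 q [-0.64  0.59  1.85  0.    0.7  -2.28]
[3.1, 0.8, 77.3, 0.0]
```

Request:
step_arm:
  targets: "3 1 30 0; 3 1 60 0; 3 1 76 0; 3 1 76 0; 3 1 76 0; 3 1 76 0"

```text
t: 27.05
tcp_pos: [0.4597, -0.2043, 0.0158]
tool_rot: [-0.037, 0.999, -0.001, 0.001]
force: [-0.7, -0.1, -0.1]
finger_gap: 0.396
gripper_force: 0.0
```

Request:
step_arm:
  targets: "0 0 0 0; 0 0 0 0; 0 0 0 0; 0 0 0 0; 0 0 0 0"
  gripper: 1
  squeeze: 25

```text
t: 27.55
tcp_pos: [0.4594, -0.2043, 0.0158]
tool_rot: [-0.036, 0.999, -0.001, 0.001]
force: [0.8, 0.7, 7.2]
finger_gap: 0.161
gripper_force: 25.6
```

Request:
step_arm:
  targets: "0 0 -30 0; 0 0 -70 0; 0 0 -110 0; 0 0 -120 0; 0 0 -120 0; 0 0 -120 0"

```text
t: 28.15
tcp_pos: [0.4581, -0.2035, 0.1341]
tool_rot: [-0.036, 0.999, 0.0, -0.001]
force: [-0.4, -0.2, -0.4]
finger_gap: 0.16
gripper_force: 25.2
```

```bash
python3 - <<'E'
from plan import *
a=loc(S,.034,-.044)
print(a); plan([(*a,.135,4.2),(*a,.02,4.2)])
E
```

```text
[ 0.6462186  -0.21990302]
t 28.15 [ 0.4581 -0.2035  0.1341] f [-0.4 -0.2 -0.4] gap 0.16 q [-0.64  0.51  1.83 -0.    0.8  -2.28]
[-186.5, -30.1, -1.1, -0.0]
[0.0, 0.0, 115.0, 0.0]
```

Request:
step_arm:
  targets: "-45 -15 0 0; -93 -28 0 0; -140 -30 0 0; -178 -30 0 0; -186 -30 0 0; -186 -30 0 0; -186 -30 0 0; -186 -30 0 0"

```text
t: 28.95
tcp_pos: [0.6442, -0.2201, 0.1337]
tool_rot: [-0.036, 0.999, 0.001, -0.002]
force: [-0.7, -0.4, -0.2]
finger_gap: 0.155
gripper_force: 25.2
```

Request:
step_arm:
  targets: "0 0 30 0; 0 0 70 0; 0 0 95 0; 0 0 108 0; 0 0 108 0; 0 0 108 0; 0 0 108 0"

```text
t: 29.65
tcp_pos: [0.6476, -0.2211, 0.0287]
tool_rot: [-0.036, 0.999, -0.001, 0.002]
force: [-0.6, -0.6, -0.5]
finger_gap: 0.162
gripper_force: 25.2
```

Request:
step_arm:
  targets: "1 1 4 0; 1 1 8 0; 1 1 9 0; 1 1 9.5 0; 1 1 9.5 0"

```text
t: 30.15
tcp_pos: [0.6452, -0.2192, 0.0179]
tool_rot: [-0.037, 0.999, 0.0, -0.0]
force: [-2.0, 0.7, 4.8]
finger_gap: 0.161
gripper_force: 25.7
```

Request:
step_arm:
  targets: "0 0 0 0; 0 0 0 0; 0 0 0 0; 0 0 0 0"
  gripper: 0.6

```text
t: 30.55
tcp_pos: [0.6453, -0.2194, 0.0169]
tool_rot: [-0.036, 0.999, 0.0, -0.0]
force: [-0.2, -0.1, -0.6]
finger_gap: 0.395
gripper_force: 0.0
```

Request:
step_arm:
  targets: "0 0 -20 0; 0 0 -65 0; 0 0 -110 0; 0 0 -130 0; 30 -30 -130 0; 70 -60 -130 0; 110 -90 -130 0; 150 -100 -130 0; 160 -100 -130 0; 160 -100 -130 0; 160 -100 -130 0"

```text
t: 31.65
tcp_pos: [0.4941, -0.3307, 0.1474]
tool_rot: [-0.036, 0.999, -0.0, 0.001]
force: [-0.1, -1.0, -0.3]
finger_gap: 0.397
gripper_force: 0.0
```

```bash
python3 - <<'E'
from plan import *
t=save('top','t7.png')[:,:,::-1]; s=save('scene','s7.png')[:,:,::-1]
r=lambda im,y,x,h,w:cv2.resize(im[y:y+h,x:x+w],(380,int(380*h/w)),interpolation=2)
A=np.hstack([r(t,200,245,60,70),r(s,165,235,60,70)]); B=np.hstack([r(t,150,370,60,70),r(s,185,360,60,70)])
o=np.vstack([A,B])[:,:]; o=cv2.resize(o,None,fx=.9,fy=.9); print(o.shape); cv2.imwrite('pics/f7.png',o)
print(manip.sense()['t'])
E
```

```text
(585, 684, 3)
31.75
```

View pics/f7.png

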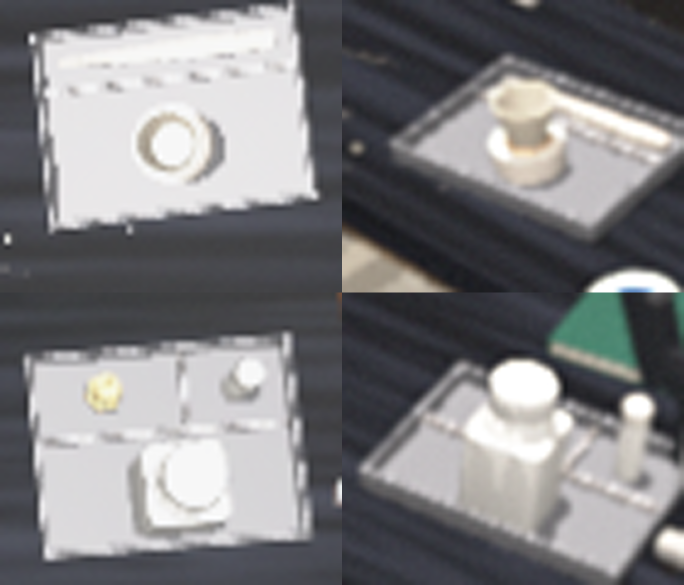

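All five pieces look upright in the right compartments: crucible on the stand at (170,143) in the top left view, union (103,392), vial (243,378) and bottle (182,485) in the lower left. One numeric check of the centring.

```bash
python3 - <<'E'
from fit import bb,circ
from plan import *
k=4.886
for c,ox,oy,X0 in(('top',245,200,0),('scene',235,165,342)):
    for nm,P in(('stand',np.r_[circ(.022,.002),circ(.022,.02)]),('rim',circ(.019,.051))):
        b=bb(c,P+[.4777,.164,0]); print(c,nm,((b[:2]-ox+.5)*k+X0).round(),((b[2:]-oy+.5)*k).round())
E
```

```text
crucible_stand scene [0.5106 0.3861] [-0.1  0.1  0.6 -0.6]
crucible_stand top [0.513  0.3916] [-0.1  0.1  0.3 -0.3]
crucible_stand both [0.5128 0.3905] [-0.4 -0.2 -0.1 -1.4  0.3  0.5  0.4 -0.3]
crucible scene [ 0.4813 -0.2885] [-0.3  0.3  0.4 -0.4]
crucible top [ 0.4784 -0.2886] [ 0.7 -0.7  0.4 -0.4]
crucible both [ 0.4796 -0.2887] [-0.6  0.   0.8  0.1  0.7 -0.6 -0.1 -0.8]
trap_bottle scene [ 0.4667 -0.0932] [-1.4  1.4 -1.1  0.9]
trap_bottle top [ 0.4666 -0.0943] [ 0.2 -0.2  0.4 -0.4]
trap_bottle both [ 0.4665 -0.0938] [-1.3  1.5 -1.   1.   0.  -0.4  0.4 -0.4]
brass_union scene [0.4941 0.0158] [-0.7  0.7 -1.   1. ]
brass_union top [0.4952 0.0178] [ 0.1 -0.1  0.3 -0.3]
brass_union both [0.495  0.0171] [-0.8  0.5 -1.3  0.6  0.4  0.1  0.4 -0.2]
vial scene [ 0.4604 -0.2048] [-0.4  0.4 -0.6  0.6]
vial top [ 0.4599 -0.2037] [ 0.2 -0.2  0.3 -0.3]
vial both [ 0.4602 -0.2043] [-0.7  0.2 -0.6  0.5  0.4  0.   0.1 -0.4]
w [0.4932 0.1661 0.1213] 6.9 [ 0.0003  0.0008 -0.0001 -0.0002 -0.0002 -0.0006  0.     -0.0001]
s [ 0.6091 -0.1785  0.073 ] 4.2 [ 0.0005  0.0005 -0.0002  0.0003 -0.0003 -0.002  -0.0001  0.0012]
31.75 [ 0.49470927 -0.33033857  0.14734158] [[-0.997, -0.075, 0.001], [-0.075, 0.997, -0.001], [-0.001, -0.001, -1.0]]
top stand [137. 218.] [103. 183.]
top rim [134. 204.] [105. 174.]
scene stand [492. 569.] [120. 188.]
scene rim [492. 557.] [ 81. 117.]
```

```bash
python3 -c "
from station import manip
print(manip.sign_off())"
```

```text
the job is handed in; nothing more can be done
None
```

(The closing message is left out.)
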